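Close the gap in a battery pack under the bench lamp

TASK

Pick up the blue battery module, set it down (do not drop it) flat in the lane of the aluminium jig on a side of the green module that has room, and push it along the lane until it sits flush against the green module with no gap. The jig's lamp bar hangs low over the lane, so reach in under it from the robot's side with the tool leaning, and do not bump the lamp. Leave the red module, the phone and the tape roll where they are.

Things in the scene. Friction and masses are not known exactly. Their poses are not given: they have to be found in the camera images.
- blue_module: loose blue battery module with two metal strips and a white label on top, a block 70 mm long (its x), 40 mm wide (its y), 28 mm high; origin at the centre of its underside, z up; lies on the bench mat at the start
- green_module: green battery module of the same shape and size as the blue one, 70 mm long (its x), 40 mm wide (its y), 28 mm high; origin at the centre of its underside, z up; fixed in the jig's lane, standing on the lane floor, its x across the lane; it can be anywhere near the middle of the lane, so often only one side has enough room
- jig: fixed aluminium jig, a lane along its y. Origin under the lane centre, at bench height; x points across the lane away from the robot, z up. Lane floor 6 mm above the bench, 82 mm wide (x -41 to 41), 260 mm long (y -130 to 130), open at both ends; each side has a lip 8 mm thick, 6 mm above the floor; behind the far lip a blue strip 30 mm deep, 12 mm high
- lamp: lamp bar fixed over the jig, same origin and axes: an aluminium bar 30 mm wide (x -7 to 23 mm), 250 mm long along y, underside 148 mm and top 175 mm above the bench, over the whole lane; on two 12 mm posts behind the lane at x = 65 mm, y = -115 and 115 mm. Open towards the robot
- red_module: loose red battery module, same shape as the blue one, 70 mm long (its x), 40 mm wide (its y), 28 mm high; origin at the centre of its underside, z up; bystander
- phone: loose opened phone lying flat, 150 x 72 x 9 mm, origin at the centre of its underside; bystander
- tape: loose roll of brown tape lying flat, 80 mm diameter, 24 mm high, origin at the centre of its underside; bystander
Things that resemble listed ones, but are neither listed nor needed, are in the scene too. What is meant by the blue_module is not yellow, and is the smaller of those in its own colour.

How it is judged:
On the way:
1. the blue module lies flat on the floor of the jig's lane, between the lips (z of blue_module in the frame of jig between 0.003 and 0.009 m and x of blue_module in the frame of jig between -0.008 and 0.008 m and y of blue_module in the frame of jig between -0.125 and 0.125 m and angle between blue_module's own z axis and vertical below 0.06 rad), for 0.1 s.
At the end, for the whole second after the job is handed in: The blue module lies at rest flat on the lane floor (within 3 mm in height, 0.05 rad of level), between the lips (within 8 mm of level with the green module across the lane), squared up to the green module within 0.05 rad and against its side with a gap under 2 mm, on either side of it ((y of blue_module in the frame of green_module between 0.037 and 0.042 m or y of blue_module in the frame of green_module between -0.042 and -0.037 m) and x of blue_module in the frame of green_module between -0.008 and 0.008 m and z of blue_module in the frame of green_module between -0.003 and 0.003 m and angle between the x axis of blue_module and the x axis of green_module, either way round below 0.05 rad and angle between blue_module's own z axis and vertical below 0.05 rad and linear speed of blue_module below 0.01 m/s); the robot touches nothing.
It fails at once if the lamp bar is bumped by arm, gripper or module (more than 8 N) (contact force between lamp and anything else above 8 N).
It fails at once if the blue module is dropped into the jig (faster than 0.6 m/s within 35 mm of the lane floor) (horizontal distance between blue_module and jig below 0.15 m and z of blue_module in the frame of jig below 0.041 m and linear speed of blue_module above 0.6 m/s).
It fails at once if the red module, phone or tape roll is moved more than 20 mm (distance of any of red_module, phone, tape from where it was at the start of the episode above 0.02 m).
It also fails if it takes over 51 s, if anything falls off the work surface, if the arm or the gripper's body presses on something with over 40 N, if the wrist force passes 120 N, or if a joint passes its speed limit or range.

ROBOT

A 6-joint arm with a two-finger parallel gripper is mounted at the origin on the work surface. World frame = base frame: x ahead of the robot, y to its left, z up, the work surface at z = 0. Lengths are in m, angles in rad, forces in N, time in s.
With the tool pointing down it reaches from about 0.325 to 0.75 m from the base axis. Payload 7.6 kg.
Tool frame: the origin (TCP) lies at the very end of the fingers, on their centre line; the grasp point (between the pads) lies 19 mm behind it (hold_point_z is the z of the grasp point in the tool frame, in m); z points along the fingers, y is the line along which they close (so a half turn about z gives the same grasp; the last joint's range is limited). The gripper opens to 85 mm and grips with 20 to 120 N. Pads are 22 mm wide; open, the fingers measure 114 mm over their backs; the gripper's body (76 mm by 85 mm) begins 54 mm behind the grasp point. The pads swing forward as they close: fully open they stand 13 mm farther back than shut.
Start: joints at [-1.176, 0.052, 1.401, -0, 1.689, -0.07], TCP at [0.235, -0.469, 0.231] pointing down, gripper open.
Joint ranges: [-2.9, 2.9], [-0.91, 2.17], [0.12, 2.37], [-1.06, 4.2], [0.26, 2.73], [-2.93, 2.93]. Speed limits (rad/s): [2.57, 2.57, 3.01, 3.14, 3.14, 3.14].

INTERFACE

Orientations are given as [roll, pitch, yaw] about the fixed x, y, z axes, in that order (R = Rz(yaw) Ry(pitch) Rx(roll)).
In Python, from cell import read_state, capture, job_done, hold_point_z gives the robot as it stands.
- The arm moves only by the tool apply_moves, never from a script. Its argument "motion" is a list of rows, each a list of 6 numbers: the shift along the world's x, y, z each as a share of 20 cm, from -1 to 1, then the turn, a rotation vector about the world's x, y, z each as a share of 120 degrees, from -1 to 1. In form: [[dx, dy, dz, ax, ay, az], ...]. A call has 1 to 5 rows; each row is the pose to reach, as a shift and turn from the pose commanded when the call began; what a row does not reach only later rows make up. A row lasts 1/8 s, in which the tool goes at most 62.5 mm and 10.7 degrees, less where a joint would pass 70% of its speed; a pose out of reach is approached as far as the arm can. A call with a number of a shift or a turn outside -1 to 1 is refused whole. A call with a gripper value outside its range is refused whole. "claw" is the opening, from -1 (shut) to 1 (fully open), set as the call begins (left out, the last holds). The fingers move at their own pace and stop on an object; "newtons" is the grip in N (left out, the last holds). Time passes only in rows, so rows that repeat a pose let the fingers close. It gives the time, the measured TCP pose, the force, the opening and the grip force at its end, in the units of the state.
- read_state(): the state, without advancing time (a new reading comes with each control period).
- capture(name): name is "scene" or "side" or "wrist"; returns a dict with "pixels" (384x512x3 uint8, red, green, blue), "camera_matrix" (3x3 intrinsics, pixels), "cam_to_world" (4x4, takes a point from camera to world coordinates); the wrist camera has in their place "tool_from_camera" (4x4, takes a point from camera to tool coordinates, whose origin is the TCP and whose axes are the flange's). Camera axes: x right, y up, looking along -z (the intrinsics and any distortion apply to the point x, -y, -z); pixel columns grow to the right and rows downward; lengths in m; the calibration is good to about 2 mm. A picture is of the moment at which its call begins: read the wrist's pose just before it. There is no depth.
- job_done(): hands the job in; it is judged then, once.
The state is a dict: "time": time; "joint_pos": joint angles; "qd": joint speeds; "joint_efforts": joint torques, N m; "tcp_pos": TCP position; "tcp_rot": TCP orientation; "contact_force": force on the tool from outside, world axes, zero at the start; "wrist_torque": the same for the moment, N m; "width": finger opening in m; "grip_force": force on a finger pad.
Only numpy, scipy, OpenCV 4.12 (cv2) and the standard library are available. Lean on these libraries where they do the work, as an engineer would, in place of code of your own. Each camera call takes 0.05 s, during which the arm holds its last target. There are 200 camera calls.

## Working session

There is one attempt and no reset: what is moved stays moved. The work goes in short steps, Python scripts to look and compute and a tool call to move; the robot and the scene stay as the last step left them, time stands still between calls to the robot, and variables do not carry over. Pictures are saved under pics/ and viewed, at most 10 in all, crops included, and the job is handed in when it is done.

Besides the shell and the picture viewer there is one more tool, called after ">>>" by a JSON object that holds its "fn" and its "kwargs", one argument or row to a line. apply_moves: Moves the arm, as the interface text tells. Shift numbers are shares of 20 cm and turn numbers shares of 120 degrees, none past 1 either way. Its arguments: {"type":"object","properties":{"motion":{"type":"array","items":{"type":"array","items":{"type":"number"}}},"claw":{"type":"number"},"newtons":{"type":"number"}},"required":["motion"]}

```bash
mkdir -p pics
cat > h.py <<'E'
import numpy as np, cv2
from cell import read_state, capture, job_done, hold_point_z
def ray(c,u,v,T=None):
    T=np.array(c["cam_to_world"]) if T is None else T
    K=np.array(c["camera_matrix"]); d=np.linalg.inv(K)@[u,v,1]
    return T[:3,3], T[:3,:3]@np.array([d[0],-d[1],-d[2]])
def onz(c,u,v,z,T=None):
    o,d=ray(c,u,v,T); return o+d*(z-o[2])/d[2]
def proj(c,p,T=None):
    T=np.array(c["cam_to_world"]) if T is None else T
    q=np.linalg.inv(T)@np.append(p,1); k=np.array(c["camera_matrix"])@[q[0],-q[1],-q[2]]; return k[:2]/k[2]
def save(c,n): cv2.imwrite("pics/"+n,cv2.cvtColor(c["pixels"],cv2.COLOR_RGB2BGR))
E
python3 - <<'E'
from h import *
print(hold_point_z, read_state())
for n in("scene","side"):
    c=capture(n); save(c,n+"0.png"); np.save(n+"0.npy",c,allow_pickle=True)
    print(n,c.keys(),np.round(c["cam_to_world"],3).tolist(),np.round(c["camera_matrix"],1).tolist())
E
```

```text
-0.0187 {'time': 0.0, 'joint_pos': array([-1.17631218e+00,  5.28830557e-02,  1.40175532e+00, -6.17243096e-05,
        1.68858432e+00, -7.02776666e-02]), 'qd': array([ 0.00064102, -0.00184624, -0.0001935 , -0.00050873, -0.00060004,
        0.00056245]), 'joint_efforts': array([ 1.46726012e-03, -3.81665182e+01, -3.60184300e+01,  8.70517482e-06,
        6.14491815e-03, -5.98121126e-07]), 'tcp_pos': array([ 0.2352079 , -0.46902137,  0.23043275]), 'tcp_rot': array([-3.13996233e+00, -5.33045048e-05,  4.64754568e-01]), 'contact_force': array([-0.70666527, -0.42512241, -0.19659428]), 'wrist_torque': array([0.02681428, 0.01944413, 0.0411084 ]), 'grip_force': 0.0, 'width': 0.08533047768510398}
scene dict_keys(['pixels', 'camera_matrix', 'cam_to_world']) [[0.883, -0.243, 0.402, 1.067], [0.469, 0.467, -0.75, -0.963], [-0.006, 0.85, 0.526, 0.764], [0.0, 0.0, 0.0, 1.0]] [[486.8, 0.0, 261.9], [0.0, 486.8, 204.5], [0.0, 0.0, 1.0]]
side dict_keys(['pixels', 'camera_matrix', 'cam_to_world']) [[-0.709, 0.36, -0.606, -0.184], [-0.705, -0.377, 0.601, 0.749], [-0.012, 0.854, 0.521, 0.657], [0.0, 0.0, 0.0, 1.0]] [[428.0, 0.0, 257.2], [0.0, 428.0, 190.6], [0.0, 0.0, 1.0]]
```

View pics/scene0.png

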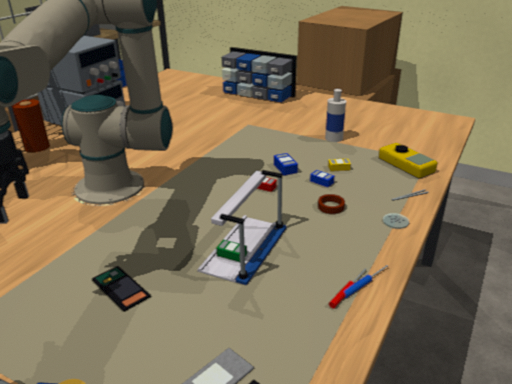

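View pics/side0.png

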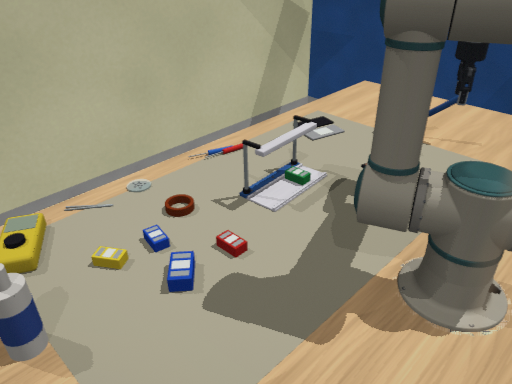

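Seen so far: blue small at scene (321,178) / side (156,238), a larger blue at scene (286,163) / side (181,270), and a yellow look-alike at scene (339,164) / side (109,257). Red is at scene (268,184) / side (231,243). Green is in the jig at scene (231,249) / side (297,175), near the −y end. The small blue one fits the description, so I'll check it in a close crop.

Run:
```python
from h import *
S=np.load("scene0.npy",allow_pickle=True).item();D=np.load("side0.npy",allow_pickle=True).item()
def crop(c,x,y,w,h): return cv2.resize(c["pixels"][y:y+h,x:x+w],(400,300),interpolation=cv2.INTER_CUBIC)
im=np.vstack([np.hstack([crop(S,270,145,80,60),crop(D,130,220,80,60)]),np.hstack([crop(S,190,200,120,90),crop(D,230,120,120,90)])])
cv2.imwrite("pics/crop1.png",im[:,:,::-1])
for n,c in(("S",S),("D",D)):
    h=cv2.cvtColor(c["pixels"],cv2.COLOR_RGB2HSV)
    for col,lo,hi in(("blue",(110,150,60),(128,255,255)),("green",(60,120,40),(80,255,255))):
        m=cv2.inRange(h,lo,hi); m=cv2.morphologyEx(m,cv2.MORPH_CLOSE,np.ones((3,3)))
        for k in cv2.findContours(m,0,2)[0]:
            if 80<cv2.contourArea(k)<2500:
                p=cv2.approxPolyDP(cv2.convexHull(k),1.5,True)[:,0]
                x,y=p.mean(0); 
                print(n,col,p.tolist(),[onz(c,*q,.028 if col=="blue" else .034)[:2].round(3).tolist() for q in p])
```

```text
S blue [[311, 174], [333, 176], [333, 182], [327, 186], [312, 181]] [[0.557, 0.323], [0.624, 0.342], [0.638, 0.306], [0.631, 0.273], [0.578, 0.281]]
S blue [[274, 156], [296, 163], [296, 171], [283, 174], [275, 165]] [[0.393, 0.385], [0.482, 0.371], [0.506, 0.319], [0.478, 0.281], [0.427, 0.326]]
S blue [[328, 114], [341, 115], [341, 130], [336, 131], [327, 128]] [[0.414, 0.835], [0.465, 0.849], [0.519, 0.703], [0.505, 0.685], [0.464, 0.696]]
S green [[239, 260], [218, 255], [217, 247], [219, 245], [239, 253]] [[0.58, -0.172], [0.524, -0.179], [0.505, -0.152], [0.505, -0.143], [0.566, -0.148]]
D blue [[32, 300], [41, 322], [39, 331], [34, 337], [22, 344], [8, 345], [4, 343], [0, 338], [0, 320]] [[0.578, 0.634], [0.508, 0.644], [0.489, 0.655], [0.481, 0.667], [0.481, 0.688], [0.497, 0.707], [0.507, 0.71], [0.524, 0.712], [0.569, 0.697]]
D blue [[192, 252], [192, 288], [189, 290], [170, 291], [167, 278], [171, 253]] [[0.466, 0.318], [0.374, 0.389], [0.374, 0.397], [0.399, 0.426], [0.436, 0.408], [0.498, 0.353]]
D blue [[143, 230], [163, 233], [167, 237], [168, 246], [155, 251], [144, 237]] [[0.62, 0.35], [0.574, 0.322], [0.554, 0.325], [0.524, 0.343], [0.53, 0.375], [0.594, 0.364]]
D green [[309, 173], [309, 179], [302, 184], [285, 177], [285, 171], [289, 168]] [[0.5, -0.149], [0.478, -0.121], [0.474, -0.084], [0.536, -0.081], [0.561, -0.109], [0.564, -0.131]]
```

View pics/crop1.png

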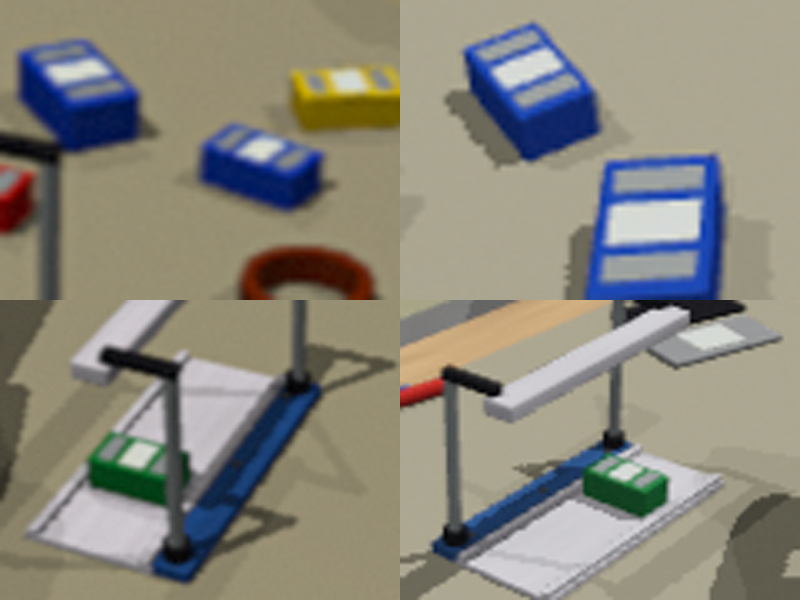

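The crop confirms it: the small blue module's label is at scene (322.6,174.8) / side (155.4,233.4), and the other blue one is clearly larger. The green module's near end faces the −y end of the lane, so the room is on the +y side.

Run:
```python
from h import *
S=np.load("scene0.npy",allow_pickle=True).item();D=np.load("side0.npy",allow_pickle=True).item()
print("blue",onz(S,322.6,174.8,.028),onz(D,155.4,233.4,.028))
print("green",onz(S,231.4,246.8,.034),onz(D,298.4,170.4,.034))
f=lambda c,x,y,x0,y0,s:(x0+x/s,y0+y/s)
s5=lambda x,y:onz(S,270+x/5,145+y/5,.028)[:2].round(3); d5=lambda x,y:onz(D,130+(x-400)/5,220+y/5,.028)[:2].round(3)
print("blue S",s5(203,147),s5(237,124),s5(323,155),s5(295,178)); print("blue D",d5(465,52),d5(535,25),d5(597,95),d5(527,125))
s3=lambda x,y,z:onz(S,190+x/3.333,200+(y-300)/3.333,z)[:2].round(3); d3=lambda x,y,z:onz(D,230+(x-400)/3.333,120+(y-300)/3.333,z)[:2].round(3)
print("near lip S",s3(30,530,.012),s3(182,355,.012)," D",d3(722,482,.012),d3(540,598,.012))
print("strip outer top S",s3(190,570,.012),s3(322,388,.012),"D strip inner",d3(470,552,.012))
print("posts S",s3(177,548,.015),s3(299,384,.015),"D",d3(455,545,.015),d3(613,440,.015))
print("bar S end bottom",s3(72,378,.148),s3(112,384,.148),"bar D",d3(512,420,.148),d3(688,325,.148))
h=lambda c,u,v:onz(c,u,v,.012)[:2].round(3)
print("red",h(S,268,184),h(D,231,243),"tape",h(S,331,203),h(D,180,205),"bigblue",h(D,181,268),"phone",h(S,122,288))
```

```text
blue [0.59195035 0.33462694 0.028     ] [0.58654181 0.33626055 0.028     ]
green [ 0.5362237  -0.13497136  0.034     ] [ 0.53384581 -0.13928696  0.034     ]
blue S [0.557 0.32 ] [0.564 0.359] [0.629 0.345] [0.624 0.308]
blue D [0.619 0.351] [0.613 0.314] [0.543 0.325] [0.548 0.362]
near lip S [ 0.497 -0.223] [0.48 0.03]  D [ 0.479 -0.21 ] [0.469 0.046]
strip outer top S [ 0.622 -0.208] [0.606 0.04 ] D strip inner [0.56  0.036]
posts S [ 0.604 -0.194] [0.589 0.032] D [0.574 0.04 ] [ 0.603 -0.2  ]
bar S end bottom [ 0.534 -0.209] [ 0.562 -0.203] bar D [0.52  0.026] [ 0.536 -0.219]
red [0.452 0.227] [0.441 0.22 ] tape [0.669 0.211] [0.667 0.205] bigblue [0.456 0.358] phone [ 0.378 -0.363]
```

Run:
```python
from h import *
from scipy.spatial.transform import Rotation as R
s=read_state();q=s["joint_pos"]
F=lambda q:R.from_euler('ZYZYZ'[:3],[q[0],q[1]+q[2],q[3]])*R.from_euler('YZ',[q[4],q[5]])
C=F(q).inv()*R.from_euler('xyz',s["tcp_rot"]); print(C.as_matrix().round(2).tolist())
for n,q1,y in(("pick",.56,-.175),("place",-.08,.06)):
  for half in(0,np.pi):
    for phi in(1.4,1.8):
      T=R.from_euler('Z',y)*R.from_euler('Y',np.radians(-35))*R.from_euler('X',np.pi)*R.from_euler('Z',half)
      W=R.from_euler('ZY',[q1,phi]).inv()*T*C.inv(); e=W.as_euler('ZYZ').round(2); print(n,half,phi,e)
c=capture("wrist");print(np.round(c["tool_from_camera"],3).tolist(),np.round(c["camera_matrix"],0).tolist())
```

```text
[[0.0, -1.0, -0.0], [1.0, 0.0, 0.0], [-0.0, -0.0, 1.0]]
pick 0 1.4 [-0.41  1.29  2.33]
pick 0 1.8 [-0.5   0.93  2.53]
pick 3.141592653589793 1.4 [-0.41  1.29 -0.81]
pick 3.141592653589793 1.8 [-0.5   0.93 -0.62]
place 0 1.4 [0.09 1.14 1.42]
place 0 1.8 [0.12 0.74 1.37]
place 3.141592653589793 1.4 [ 0.09  1.14 -1.72]
place 3.141592653589793 1.8 [ 0.12  0.74 -1.77]
[[0.0, 0.954, 0.301, 0.077], [1.0, -0.0, 0.0, -0.001], [0.0, 0.301, -0.954, -0.143], [0.0, 0.0, 0.0, 1.0]] [[336.0, 0.0, 252.0], [0.0, 336.0, 192.0], [0.0, 0.0, 1.0]]
```

>>> {"fn": "apply_moves", "kwargs": {
  "motion": [
    [0.25,0.3,0.2,0,0,-0.05],
    [0.5,0.6,0.4,0,0,-0.1],
    [0.75,0.9,0.6,0,0,-0.15],
    [0.9,1,0.6,0,0,-0.2],
    [0.9,1,0.6,0,0,-0.25]
  ],
  "claw": 1
}}

```text
time: 0.78
tcp_pos: [0.4166, -0.2675, 0.3523]
tcp_rot: [3.141, -0.001, -0.061]
contact_force: [-0.0, -0.4, -0.3]
width: 0.0853
grip_force: 0.0
```

>>> {"fn": "apply_moves", "kwargs": {
  "motion": [
    [0.05,0.2,0,0,0,0.088],
    [0.1,0.4,0,0,0,0.176],
    [0.15,0.6,0,0,0,0.264],
    [0.2,0.8,0,0,0,0.352],
    [0.25,1,0,0,0,0.44]
  ]
}}

```text
time: 1.4
tcp_pos: [0.4654, -0.068, 0.351]
tcp_rot: [-3.141, 0.0, 0.869]
contact_force: [0.1, 0.2, -0.4]
width: 0.0855
grip_force: 0.0
```

>>> {"fn": "apply_moves", "kwargs": {
  "motion": [
    [0.05,0.2,0,0,0,0.088],
    [0.1,0.4,0,0,0,0.176],
    [0.15,0.6,0,0,0,0.264],
    [0.2,0.8,0,0,0,0.352],
    [0.25,1,0,0,0,0.44]
  ]
}}

```text
time: 2.02
tcp_pos: [0.5155, 0.1321, 0.351]
tcp_rot: [-3.141, 0.0, 1.79]
contact_force: [-0.1, 0.2, -0.3]
width: 0.0856
grip_force: 0.0
```

>>> {"fn": "apply_moves", "kwargs": {
  "motion": [
    [0.05,0.2,0,0,0,0.088],
    [0.1,0.4,-0.1,0,0,0.176],
    [0.15,0.6,-0.2,0,0,0.264],
    [0.2,0.8,-0.4,0,0,0.352],
    [0.25,0.9,-0.6,0,0,0.44]
  ]
}}

```text
time: 2.65
tcp_pos: [0.5651, 0.3127, 0.2294]
tcp_rot: [-3.141, -0.001, 2.714]
contact_force: [0.3, 0.2, 0.1]
width: 0.0853
grip_force: 0.0
```

```bash
cat >> h.py <<'E'
from scipy.spatial.transform import Rotation as R
def wrist():
    s=read_state(); c=capture("wrist"); T=np.eye(4)
    T[:3,:3]=R.from_euler('xyz',s["tcp_rot"]).as_matrix(); T[:3,3]=s["tcp_pos"]
    c["cam_to_world"]=T@np.array(c["tool_from_camera"]); return s,c
E
python3 - <<'E'
from h import *
s,c=wrist(); print(s["time"],s["tcp_pos"],s["tcp_rot"],s["joint_pos"].round(2)); save(c,"w1.png")
h=cv2.cvtColor(c["pixels"],cv2.COLOR_RGB2HSV)
m=cv2.inRange(h,(110,150,60),(128,255,255)); m=cv2.morphologyEx(m,cv2.MORPH_CLOSE,np.ones((5,5)))
for k in cv2.findContours(m,0,2)[0]:
    if cv2.contourArea(k)>300:
        p=cv2.approxPolyDP(cv2.convexHull(k),3,True)[:,0]; print(p.tolist(),[onz(c,*q,.028)[:2].round(3).tolist() for q in p])
E
```

```text
2.65 [0.56512466 0.31268208 0.22944917] [-3.14136940e+00 -5.81014697e-04  2.71367984e+00] [ 0.45  0.4   1.    0.    1.74 -0.69]
[[292, 138], [306, 198], [273, 206], [257, 147]] [[0.558, 0.362], [0.624, 0.351], [0.618, 0.315], [0.552, 0.325]]
[[286, 0], [262, 79], [213, 63], [227, 0]] [[0.44, 0.405], [0.493, 0.357], [0.46, 0.32], [0.417, 0.356]]
```

View pics/w1.png

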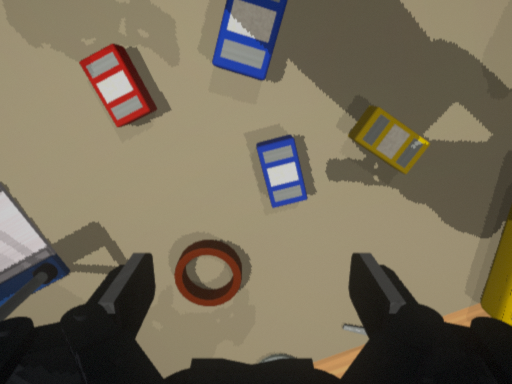

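Wrist view: small blue module at (282,172), centre (0.588, 0.338), long-axis yaw −0.163. Big blue is at (248,35), red at (117,85), tape at (208,272), and all are clear of the approach. I'll use the half-turned grasp so the camera stays on the robot's side of the lamp.

```bash
cat >> h.py <<'E'
def need(p,rpy,s=None):
    s=s or read_state()
    d=(R.from_euler('xyz',rpy)*R.from_euler('xyz',s["tcp_rot"]).inv()).as_rotvec()
    print("t",s["time"],"shift",((np.array(p)-s["tcp_pos"])/.2).round(3),"turn",(d/np.radians(120)).round(3))
def pose(g,yaw,lean,h=.0187):  # grasp point, long-axis yaw, lean -> tcp, rpy (half-turned tool)
    Q=R.from_euler('Z',yaw)*R.from_euler('Y',-lean)*R.from_euler('X',np.pi)*R.from_euler('Z',np.pi)
    return np.array(g)+h*Q.as_matrix()[:,2], Q.as_euler('xyz')
E
python3 - <<'E'
from h import *
p,r=pose([.588,.338,.023],-.163,np.radians(35)); z=R.from_euler('xyz',r).as_matrix()[:,2]; print(p,r,z)
need(p-.09*z,r); need(p,r)
E
```

```text
[0.59858371 0.33625941 0.00768186] [-3.14159265  0.61086524  2.97859265] [ 0.56597362 -0.09307951 -0.81915204]
t 2.7 shift [-0.081  0.157 -0.702] turn [-0.082 -0.285  0.12 ]
t 2.7 shift [ 0.173  0.115 -1.07 ] turn [-0.082 -0.285  0.12 ]
```

>>> {"fn": "apply_moves", "kwargs": {
  "motion": [
    [-0.03,0.05,-0.1,-0.02,-0.07,0.03],
    [-0.05,0.1,-0.25,-0.041,-0.143,0.06],
    [-0.08,0.157,-0.45,-0.062,-0.21,0.09],
    [-0.081,0.157,-0.65,-0.082,-0.285,0.12],
    [-0.081,0.157,-0.702,-0.082,-0.285,0.12]
  ],
  "claw": 0.55,
  "newtons": 50
}}

```text
time: 3.32
tcp_pos: [0.5448, 0.34, 0.0845]
tcp_rot: [3.133, 0.61, 2.965]
contact_force: [0.4, 0.2, 0.7]
width: 0.0663
grip_force: 0.0
```

Run:
```python
from h import *
s,c=wrist(); print(s["tcp_pos"],s["tcp_rot"],s["width"],s["joint_pos"].round(2)); save(c,"w2.png")
p,r=pose([.588,.338,.023],-.163,np.radians(35)); need(p,r,s)
h=cv2.cvtColor(c["pixels"],cv2.COLOR_RGB2HSV)
m=cv2.inRange(h,(110,150,60),(128,255,255)); m=cv2.morphologyEx(m,cv2.MORPH_CLOSE,np.ones((9,9)))
for k in cv2.findContours(m,0,2)[0]:
    if cv2.contourArea(k)>300:
        p=cv2.approxPolyDP(cv2.convexHull(k),3,True)[:,0]; print(p.tolist(),[onz(c,*q,.028)[:2].round(3).tolist() for q in p])
```

```text
[0.54479746 0.3399845  0.08450176] [3.13319471 0.61041984 2.96510442] 0.06627190664971956 [ 0.69  0.23  1.61 -0.56  0.95 -0.46]
t 3.325 shift [ 0.269 -0.019 -0.384] turn [-0.003  0.     0.004]
[[287, 147], [291, 181], [282, 234], [234, 234], [227, 178], [229, 149]] [[0.532, 0.362], [0.562, 0.362], [0.624, 0.351], [0.617, 0.315], [0.552, 0.325], [0.528, 0.331]]
[[347, 0], [270, 98], [159, 41], [169, 0]] [[0.461, 0.391], [0.499, 0.357], [0.464, 0.317], [0.45, 0.327]]
```

View pics/w2.png

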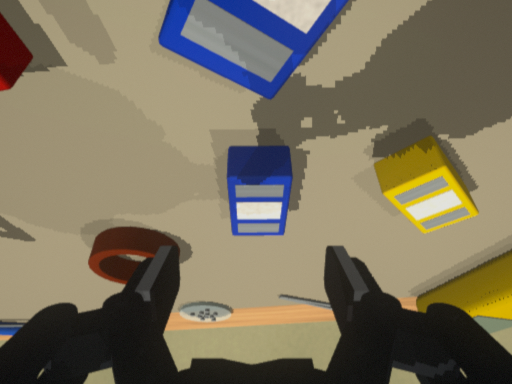

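Wrist view: blue module at (259,190), centred between the fingers (x 175–330), same position as before. Going in along the tool axis.

>>> {"fn": "apply_moves", "kwargs": {
  "motion": [
    [0.09,-0.006,-0.128,0,0,0],
    [0.18,-0.012,-0.25,0,0,0],
    [0.24,-0.018,-0.34,0,0,0],
    [0.269,-0.019,-0.38,0,0,0],
    [0.269,-0.019,-0.38,0,0,0]
  ]
}}

```text
time: 4.0
tcp_pos: [0.6048, 0.3384, 0.0168]
tcp_rot: [3.121, 0.62, 2.956]
contact_force: [0.1, -0.1, 0.0]
width: 0.0664
grip_force: 0.0
```

Run:
```python
from h import *
p,r=pose([.588,.338,.023],-.163,np.radians(35)); s=read_state(); need(p,r,s); print(s["tcp_pos"],s["contact_force"])
```

```text
t 4.0 shift [-0.031 -0.01  -0.046] turn [-0.007  0.006  0.005]
[0.60475606 0.33835724 0.01682351] [ 0.13510285 -0.09370779  0.01355273]
```

>>> {"fn": "apply_moves", "kwargs": {
  "motion": [
    [-0.031,-0.01,-0.046,-0.007,0.006,0.005],
    [-0.031,-0.01,-0.046,-0.007,0.006,0.005]
  ]
}}

```text
time: 4.25
tcp_pos: [0.596, 0.3363, 0.0055]
tcp_rot: [-3.139, 0.608, 2.983]
contact_force: [-0.4, -0.7, -0.1]
width: 0.0661
grip_force: 0.0
```

Run:
```python
from h import *
p,r=pose([.588,.338,.023],-.163,np.radians(35)); s=read_state(); need(p,r,s); print(s["tcp_pos"],s["contact_force"])
```

```text
t 4.25 shift [ 0.013 -0.     0.011] turn [ 0.001 -0.001 -0.001]
[0.59600024 0.33628774 0.0054674 ] [-0.44612265 -0.73150433 -0.10381567]
```

>>> {"fn": "apply_moves", "kwargs": {
  "motion": [
    [0.013,0,0.012,0,0,0],
    [0.013,0,0.012,0,0,0],
    [0.013,0,0.012,0,0,0],
    [0.013,0,0.012,0,0,0],
    [0.013,0,0.012,0,0,0]
  ],
  "claw": -1,
  "newtons": 50
}}

```text
time: 4.88
tcp_pos: [0.6, 0.3368, 0.0095]
tcp_rot: [-3.141, 0.611, 2.981]
contact_force: [-0.5, -0.4, 5.3]
width: 0.0392
grip_force: 52.1
```

>>> {"fn": "apply_moves", "kwargs": {
  "motion": [
    [0,0,0.1,0,0,0],
    [0,0,0.3,0,0,0],
    [0,0,0.5,0,0,0],
    [0,0,0.6,0,0,0],
    [0,0,0.6,0,0,0]
  ]
}}

```text
time: 5.5
tcp_pos: [0.5998, 0.3366, 0.1299]
tcp_rot: [3.141, 0.611, 2.98]
contact_force: [-0.1, 0.3, -2.0]
width: 0.039
grip_force: 51.4
```

Run:
```python
from h import *
s,c=wrist(); print(s["tcp_pos"],s["tcp_rot"],s["width"],s["contact_force"]); save(c,"w3.png")
```

```text
[0.5997902  0.3366153  0.12993717] [3.14082637 0.61117102 2.98018427] 0.03898234370127318 [-0.13865051  0.26249168 -1.95592665]
```

View pics/w3.png

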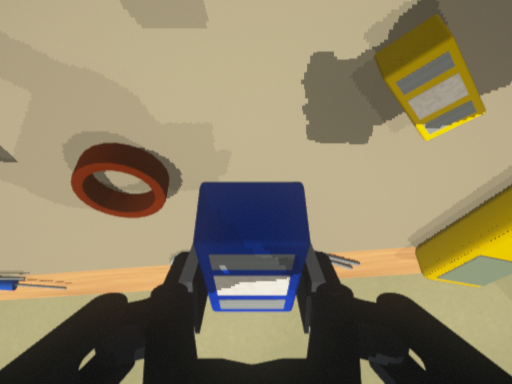

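Wrist view: module held square between the pads (columns 200–310, rows 183–310), bench clear. Now swing back and across to the robot's side of the jig.

>>> {"fn": "apply_moves", "kwargs": {
  "motion": [
    [-0.2,-0.1,0.05,0,0,0.02],
    [-0.4,-0.3,0.1,0,0,0.04],
    [-0.6,-0.5,0.1,0,0,0.06],
    [-0.68,-0.75,0.1,0,0,0.08],
    [-0.7,-1,0.1,0,0,0.106]
  ]
}}

```text
time: 6.18
tcp_pos: [0.4573, 0.1354, 0.1454]
tcp_rot: [-3.138, 0.606, -3.075]
contact_force: [1.1, -0.2, -1.1]
width: 0.0386
grip_force: 51.4
```

>>> {"fn": "apply_moves", "kwargs": {
  "motion": [
    [0,-0.2,0,0,0,0],
    [0,-0.4,0,0,0,0],
    [0,-0.6,0,0,0,0],
    [0,-0.7,0,0,0,0],
    [0,-0.7,0,0,0,0]
  ]
}}

```text
time: 6.8
tcp_pos: [0.4585, -0.0049, 0.1458]
tcp_rot: [-3.141, 0.605, -3.083]
contact_force: [0.6, -0.1, -1.2]
width: 0.039
grip_force: 51.4
```

Run:
```python
from h import *
s,c=wrist(); print(s["time"],s["tcp_pos"],s["tcp_rot"],s["width"],s["joint_pos"].round(2)); save(c,"w4.png"); np.save("w4.npy",c,allow_pickle=True)
```

```text
6.8 [ 0.45845289 -0.00491106  0.14584436] [-3.14091372  0.60540317 -3.0834721 ] 0.03895276973255956 [-0.17 -0.58  2.19  0.16  0.95 -1.85]
```

View pics/w4.png

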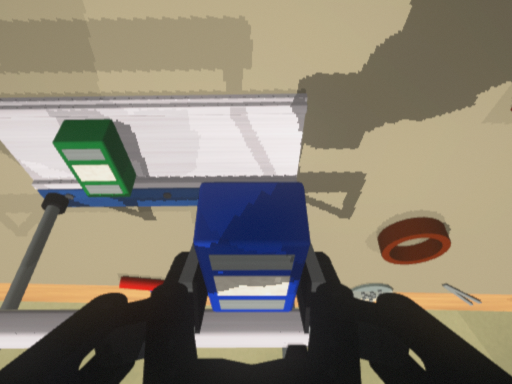

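Wrist view: green top at (95,170), its right face around columns 115–133; near lip along row ~100, lane's +y end at column ~302; lamp bar at row ~330. The module is held at (253,245). Measuring the jig from these.

Run:
```python
from h import *
c=np.load("w4.npy",allow_pickle=True).item(); im=c["pixels"]; hsv=cv2.cvtColor(im,cv2.COLOR_RGB2HSV)
# near lip: first bluish-gray/white row (low saturation) from above
sat=hsv[...,1].astype(int)
print("sat col150 rows85-120",sat[88:116,150].tolist())
pts=[]
for u in range(130,296,4):
    col=sat[80:125,u]; r=np.where((col<25)&(hsv[80:125,u,2]>90))[0]
    if len(r): pts.append((u,80+r[0]))
pts=np.array(pts); w=np.array([onz(c,u,v,.012)[:2] for u,v in pts]); k=np.polyfit(w[:,1],w[:,0],1); k=np.polyfit(*w[np.abs(np.polyval(k,w[:,1])-w[:,0])<.004][:,::-1].T,1)
print("near lip outer: x=",k, "yaw",-k[0])
e=[]
for v in range(112,172,4):
    r=np.where(sat[v,250:330]>25)[0]; e.append(onz(c,250+r[0]-.5,v,.006)[:2])
e=np.array(e);print("lane end",e[::4].round(4).tolist())
m=cv2.inRange(hsv,(50,90,30),(85,255,255)); m=cv2.morphologyEx(m,cv2.MORPH_CLOSE,np.ones((9,9)))
p=cv2.approxPolyDP(cv2.convexHull(max(cv2.findContours(m,0,2)[0],key=cv2.contourArea)),2,True)[:,0]
for q in p: print(q,onz(c,*q,.034)[:2].round(4),onz(c,*q,.006)[:2].round(4))
cr=cv2.resize(im[80:210,30:310],None,fx=2.8,fy=2.8,interpolation=cv2.INTER_CUBIC); cv2.imwrite("pics/w4c.png",cr[:,:,::-1])
```

```text
sat col150 rows85-120 [63, 64, 64, 65, 65, 65, 63, 45, 21, 13, 12, 12, 10, 11, 10, 13, 12, 12, 10, 12, 8, 8, 8, 8, 6, 7, 6, 8]
near lip outer: x= [-0.07428612  0.4647356 ] yaw 0.0742861183224539
lane end [[0.4831, 0.04], [0.4997, 0.0406], [0.518, 0.0421], [0.5384, 0.0438]]
[ 64 121] [ 0.4787 -0.1363] [ 0.5035 -0.1549]
[109 120] [ 0.4759 -0.1042] [ 0.5004 -0.118 ]
[112 123] [ 0.4786 -0.1028] [ 0.5034 -0.1164]
[134 174] [ 0.534  -0.0993] [ 0.5672 -0.1123]
[129 196] [ 0.5655 -0.1106] [ 0.6035 -0.1253]
[ 86 194] [ 0.5647 -0.1489] [ 0.6025 -0.1694]
[ 53 143] [ 0.5011 -0.1528] [ 0.5294 -0.1739]
```

View pics/w4c.png

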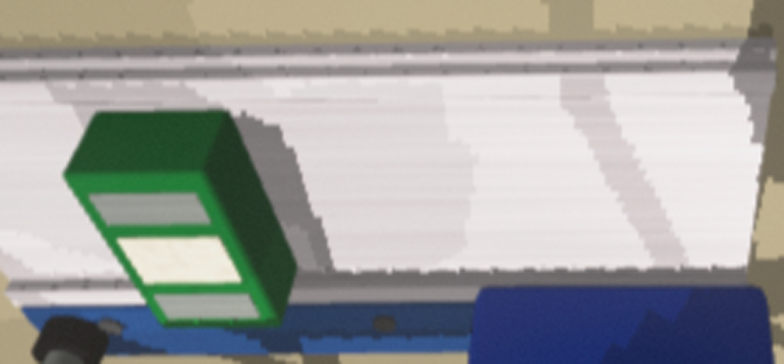

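The crop gives the green's top corners: yaw ≈0.072, centre ≈(0.533, −0.133); lane floor is clear to its right until column ~745 (of the crop). Set-down target is module centre (0.528, −0.055). Descend outside first.

>>> {"fn": "apply_moves", "kwargs": {
  "motion": [
    [0,-0.08,-0.12,0,0,0],
    [0,-0.16,-0.24,0,0,0],
    [0,-0.24,-0.36,0,0,0.003],
    [0,-0.245,-0.45,0,0,0.006],
    [0,-0.245,-0.45,0,0,0.006]
  ]
}}

```text
time: 7.48
tcp_pos: [0.458, -0.0514, 0.0556]
tcp_rot: [3.141, 0.604, -3.067]
contact_force: [-0.7, -0.2, -1.6]
width: 0.039
grip_force: 51.4
```

Run:
```python
from h import *
r=[np.pi,.611,.072+.0-np.pi]; s=read_state(); print(s["tcp_pos"],s["tcp_rot"]); need([.540,-.054,.055],r,s)
```

```text
[ 0.45798271 -0.05138683  0.0555595 ] [ 3.14071307  0.60429947 -3.06732201]
t 7.475 shift [ 0.41  -0.013 -0.003] turn [-0.    -0.003 -0.001]
```

>>> {"fn": "apply_moves", "kwargs": {
  "motion": [
    [0.1,0,0,0,-0.003,0],
    [0.2,0,0,0,-0.003,0],
    [0.3,-0.01,0,0,-0.003,-0.001],
    [0.38,-0.01,0,0,-0.003,-0.001],
    [0.41,-0.01,0,0,-0.003,-0.001]
  ]
}}

```text
time: 8.1
tcp_pos: [0.5422, -0.0537, 0.0588]
tcp_rot: [-3.139, 0.616, -3.067]
contact_force: [-0.2, 0.8, -0.4]
width: 0.039
grip_force: 51.4
```

Run:
```python
from h import *
r=[np.pi,.611,.072-np.pi]; s,c=wrist(); print(s["tcp_pos"],s["tcp_rot"],s["contact_force"]); need([.540,-.054,.018],r,s)
a=c["pixels"]; b=capture("side"); 
im=np.hstack([cv2.resize(a,(400,300)),cv2.resize(b["pixels"][100:220,220:380],(400,300),interpolation=cv2.INTER_CUBIC)]); cv2.imwrite("pics/p5.png",im[:,:,::-1])
np.save("w5.npy",c,allow_pickle=True)
```

```text
[ 0.54224839 -0.05373118  0.05881034] [-3.13923239  0.61608896 -3.06716614] [-0.15170686  0.79607251 -0.44057564]
t 8.1 shift [-0.011 -0.001 -0.204] turn [ 0.001  0.002 -0.001]
```

View pics/p5.png

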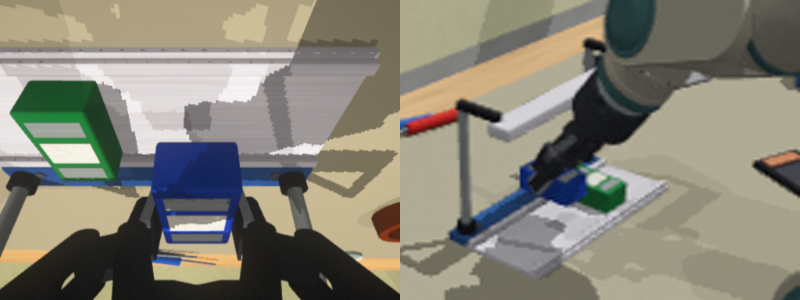

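The wrist half shows the module at (197,190), to the right of green (62,130) with a clear gap. The side half shows the arm under the lamp with clearance. Checking the cross-lane alignment numerically before lowering.

Run:
```python
from h import *
c=np.load("w5.npy",allow_pickle=True).item(); hsv=cv2.cvtColor(c["pixels"],cv2.COLOR_RGB2HSV)
s=read_state(); zb=s["tcp_pos"][2]-.0095
Rz=lambda p,a=-.072: np.array([np.cos(a)*p[0]-np.sin(a)*p[1],np.sin(a)*p[0]+np.cos(a)*p[1]]).round(4)
for n,lo,hi,zz in(("g",(50,90,30),(85,255,255),(.006,.034)),("b",(110,150,30),(128,255,255),(zb,zb+.028))):
    m=cv2.inRange(hsv,lo,hi); m=cv2.morphologyEx(m,cv2.MORPH_OPEN,np.ones((3,3)));m=cv2.morphologyEx(m,cv2.MORPH_CLOSE,np.ones((9,9)))
    if n=="b": m[:, :195]=0; m[:,312:]=0
    p=cv2.approxPolyDP(cv2.convexHull(max(cv2.findContours(m,0,2)[0],key=cv2.contourArea)),2.5,True)[:,0]
    for q in p: print(n,q,"bottom",Rz(onz(c,*q,zz[0])),"top",Rz(onz(c,*q,zz[1])))
sat=hsv[...,1].astype(int)
for u in (200,240,280):
    col=sat[30:110,u]; v=30+np.where(col<25)[0][0]; print("lip",u,v,Rz(onz(c,u,v,.012)),Rz(onz(c,u,v,0)))
```

```text
g [ 39 104] bottom [ 0.4898 -0.1896] top [ 0.4678 -0.1678]
g [121 105] bottom [ 0.4903 -0.1522] top [ 0.4681 -0.1387]
g [155 193] bottom [ 0.5576 -0.1518] top [ 0.5203 -0.1385]
g [147 231] bottom [ 0.6036 -0.1681] top [ 0.5561 -0.1511]
g [ 80 230] bottom [ 0.6024 -0.2164] top [ 0.5551 -0.1886]
g [ 14 147] bottom [ 0.5177 -0.2167] top [ 0.4894 -0.1888]
g [ 15 140] bottom [ 0.5126 -0.2133] top [ 0.4854 -0.1862]
b [300 184] bottom [ 0.4944 -0.0731] top [ 0.4592 -0.0796]
b [309 244] bottom [ 0.5433 -0.0628] top [ 0.4915 -0.0728]
b [290 308] bottom [ 0.6422 -0.0633] top [ 0.5566 -0.0732]
b [214 309] bottom [ 0.6448 -0.12  ] top [ 0.5583 -0.1105]
b [195 247] bottom [ 0.5467 -0.1212] top [ 0.4937 -0.1113]
b [195 219] bottom [ 0.52   -0.1177] top [ 0.4761 -0.109 ]
b [202 185] bottom [ 0.4951 -0.1116] top [ 0.4597 -0.105 ]
lip 200 61 [ 0.4644 -0.1122] [ 0.4718 -0.1142]
lip 240 61 [ 0.4644 -0.0967] [ 0.4718 -0.0971]
lip 280 61 [ 0.4644 -0.0812] [ 0.4717 -0.0801]
```

>>> {"fn": "apply_moves", "kwargs": {
  "motion": [
    [-0.02,0,-0.05,0,0.002,-0.001],
    [-0.02,0,-0.11,0,0.002,-0.001],
    [-0.02,0,-0.16,0,0.002,-0.001],
    [-0.02,0,-0.195,0,0.002,-0.001],
    [-0.02,0,-0.195,0,0.002,-0.001]
  ]
}}

```text
time: 8.82
tcp_pos: [0.5369, -0.0546, 0.0182]
tcp_rot: [-3.14, 0.61, -3.071]
contact_force: [0.6, -0.2, -0.9]
width: 0.0389
grip_force: 51.4
```

Run:
```python
from h import *
r=[np.pi,.611,.072-np.pi]; s=read_state(); print(s["tcp_pos"],s["tcp_rot"],s["contact_force"]); need([.538,-.054,.0155],r,s)
```

```text
[ 0.53692505 -0.05462991  0.01820594] [-3.14022451  0.60993998 -3.07135477] [ 0.55901498 -0.21762076 -0.89964282]
t 8.825 shift [ 0.005  0.003 -0.014] turn [ 0.001 -0.     0.001]
```

>>> {"fn": "apply_moves", "kwargs": {
  "motion": [
    [0.005,0,-0.006,0,0,0],
    [0.005,0,-0.012,0,0,0],
    [0.005,0,-0.015,0,0,0],
    [0.005,0,-0.015,0,0,0]
  ]
}}

```text
time: 9.32
tcp_pos: [0.5384, -0.0547, 0.0162]
tcp_rot: [-3.14, 0.611, -3.071]
contact_force: [0.2, -0.5, -1.3]
width: 0.0391
grip_force: 51.4
```

>>> {"fn": "apply_moves", "kwargs": {
  "motion": [
    [0,0,-0.004,0,0,0],
    [0,0,-0.007,0,0,0],
    [0,0,-0.007,0,0,0]
  ]
}}

```text
time: 9.7
tcp_pos: [0.5389, -0.0548, 0.0154]
tcp_rot: [-3.139, 0.613, -3.071]
contact_force: [-2.2, 1.3, 4.5]
width: 0.0391
grip_force: 52.2
```

Contact (about 4.5 N up). Release gently, to about 58 mm.

>>> {"fn": "apply_moves", "kwargs": {
  "motion": [
    [0,0,0.004,0,0,0],
    [0,0,0.004,0,0,0],
    [0,0,0.004,0,0,0],
    [0,0,0.004,0,0,0]
  ],
  "claw": 0.35
}}

```text
time: 10.2
tcp_pos: [0.5383, -0.0547, 0.0154]
tcp_rot: [-3.14, 0.611, -3.071]
contact_force: [0.2, -0.1, 0.3]
width: 0.0579
grip_force: 0.0
```

```bash
cat > rel.py <<'E'
from h import *
s,c=wrist(); hsv=cv2.cvtColor(c["pixels"],cv2.COLOR_RGB2HSV); print(s["tcp_pos"],s["tcp_rot"],s["width"],s["contact_force"].round(1)); np.save("w6.npy",c,allow_pickle=True)
Rz=lambda p,a=-.072: np.array([np.cos(a)*p[0]-np.sin(a)*p[1],np.sin(a)*p[0]+np.cos(a)*p[1]]).round(4)
for n,lo,hi in(("g",(50,90,30),(85,255,255)),("b",(110,150,30),(128,255,255))):
    m=cv2.inRange(hsv,lo,hi); m=cv2.morphologyEx(m,cv2.MORPH_OPEN,np.ones((5,5)))
    k=max(cv2.findContours(m,0,2)[0],key=cv2.contourArea)
    for q in cv2.approxPolyDP(cv2.convexHull(k),2.5,True)[:,0]: print(n,q,"floor",Rz(onz(c,*q,.006)),"top",Rz(onz(c,*q,.034)))
E
python3 rel.py
```

```text
[ 0.5383138 -0.0546989  0.0154361] [-3.13954484  0.6112547  -3.07082736] 0.05788926245407735 [ 0.2 -0.1  0.3]
g [144 261] floor [ 0.5579 -0.1521] top [ 0.5001 -0.1318]
g [144 272] floor [ 0.5724 -0.1558] top [ 0.5096 -0.1343]
g [136 286] floor [ 0.5937 -0.1664] top [ 0.5237 -0.1412]
g [119 300] floor [ 0.619  -0.1852] top [ 0.5404 -0.1537]
g [ 12 278] floor [ 0.5811 -0.2383] top [ 0.5154 -0.1887]
g [  0 255] floor [ 0.5507 -0.2274] top [ 0.4953 -0.1815]
g [  0 186] floor [ 0.4913 -0.192 ] top [ 0.4561 -0.1581]
g [100 186] floor [ 0.4914 -0.1524] top [ 0.4561 -0.132 ]
b [299 184] floor [ 0.4902 -0.0741] top [ 0.4553 -0.0803]
b [308 244] floor [ 0.5386 -0.0642] top [ 0.4873 -0.0737]
b [290 309] floor [ 0.6378 -0.0645] top [ 0.5528 -0.0739]
b [214 310] floor [ 0.6401 -0.1209] top [ 0.5543 -0.1112]
b [194 244] floor [ 0.5386 -0.1219] top [ 0.4873 -0.1118]
b [203 184] floor [ 0.4901 -0.1116] top [ 0.4553 -0.1051]
```

Blue is on the floor, squared and level across with green (near edges 0.490 vs 0.491), gap about 40 mm. Retract along the tool axis, shut the fingers, move behind it.

>>> {"fn": "apply_moves", "kwargs": {
  "motion": [
    [-0.05,0.003,0.07,0,0,0],
    [-0.11,0.004,0.155,0,0,0],
    [-0.17,0.004,0.25,0,0,0],
    [-0.18,0.004,0.26,0,0,0],
    [-0.18,0.004,0.26,0,0,0]
  ]
}}

```text
time: 10.88
tcp_pos: [0.5024, -0.0539, 0.0672]
tcp_rot: [-3.14, 0.611, -3.071]
contact_force: [0.1, -0.3, 0.1]
width: 0.0578
grip_force: 0.0
```

>>> {"fn": "apply_moves", "kwargs": {
  "motion": [
    [-0.005,0.08,0,0,0,0],
    [-0.01,0.16,0,0,0,0],
    [-0.02,0.27,0,0,0,0],
    [-0.02,0.275,0,0,0,0],
    [-0.02,0.275,0,0,0,0]
  ],
  "claw": -1,
  "newtons": 60
}}

```text
time: 11.5
tcp_pos: [0.4983, 0.0009, 0.0669]
tcp_rot: [-3.14, 0.61, -3.07]
contact_force: [0.1, 0.1, 0.2]
width: -0.0002
grip_force: 0.0
```

Run:
```python
from h import *
r=[np.pi,.611,.072-np.pi]; s=read_state(); print(s["tcp_pos"],s["width"],s["contact_force"].round(1)); need([.534,.001,.018],r,s)
```

```text
[0.49832043 0.00093961 0.06692006] -0.00018348106593204185 [0.1 0.1 0.2]
t 11.5 shift [ 0.178  0.    -0.245] turn [ 0.001 -0.     0.001]
```

>>> {"fn": "apply_moves", "kwargs": {
  "motion": [
    [0.05,0,-0.07,0,0,0],
    [0.1,0,-0.14,0,0,0],
    [0.15,0,-0.205,0,0,0],
    [0.178,0,-0.243,0,0,0],
    [0.178,0,-0.243,0,0,0]
  ]
}}

```text
time: 12.12
tcp_pos: [0.5338, 0.0007, 0.0182]
tcp_rot: [-3.14, 0.61, -3.072]
contact_force: [0.9, -0.0, -0.5]
width: 0.0003
grip_force: 0.0
```

>>> {"fn": "apply_moves", "kwargs": {
  "motion": [
    [0.003,-0.04,0,0,0,0],
    [0.006,-0.08,0,0,0,0],
    [0.009,-0.12,0,0,0,0],
    [0.011,-0.16,0,0,0,0],
    [0.014,-0.2,0,0,0,0]
  ]
}}

```text
time: 12.75
tcp_pos: [0.5369, -0.0395, 0.0191]
tcp_rot: [-3.14, 0.612, -3.071]
contact_force: [-0.2, 1.3, 0.1]
width: -0.0001
grip_force: 0.6
```

```bash
python3 rel.py
```

```text
[ 0.53686598 -0.0395018   0.01912682] [-3.13951518  0.61174846 -3.07091633] -0.00012503954656569642 [-0.2  1.3  0.1]
g [  0 178] floor [ 0.4905 -0.1781] top [ 0.4569 -0.1452]
g [ 62 178] floor [ 0.4905 -0.1532] top [ 0.4569 -0.1284]
g [ 95 222] floor [ 0.5233 -0.1522] top [ 0.479  -0.1278]
g [115 263] floor [ 0.5679 -0.1571] top [ 0.5091 -0.1311]
g [106 303] floor [ 0.6355 -0.1858] top [ 0.5547 -0.1504]
g [ 93 303] floor [ 0.6355 -0.1955] top [ 0.5547 -0.157 ]
g [  0 267] floor [ 0.5733 -0.2275] top [ 0.5127 -0.1786]
b [212 177] floor [ 0.4899 -0.0931] top [ 0.4565 -0.0879]
b [224 243] floor [ 0.5439 -0.092 ] top [ 0.4929 -0.0871]
b [215 283] floor [ 0.5976 -0.1015] top [ 0.5291 -0.0935]
b [142 296] floor [ 0.6211 -0.1553] top [ 0.545  -0.1298]
b [ 98 238] floor [ 0.5386 -0.1564] top [ 0.4894 -0.1306]
b [ 98 229] floor [ 0.5297 -0.1531] top [ 0.4834 -0.1284]
b [116 178] floor [ 0.4905 -0.1316] top [ 0.4569 -0.1139]
```

Contact at ~1 N, blue sliding squarely; about 20 mm left.

>>> {"fn": "apply_moves", "kwargs": {
  "motion": [
    [0.001,-0.02,0,0,0,0],
    [0.002,-0.04,0,0,0,0],
    [0.004,-0.06,0,0,0,0],
    [0.005,-0.075,0,0,0,0],
    [0.006,-0.085,0,0,0,0]
  ]
}}

```text
time: 13.42
tcp_pos: [0.538, -0.0561, 0.0189]
tcp_rot: [-3.14, 0.611, -3.071]
contact_force: [-0.2, 2.0, 0.5]
width: -0.0004
grip_force: 0.5
```

>>> {"fn": "apply_moves", "kwargs": {
  "motion": [
    [0,-0.005,0,0,0,0],
    [0,-0.01,0,0,0,0],
    [0,-0.01,0,0,0,0]
  ]
}}

```text
time: 13.8
tcp_pos: [0.5379, -0.058, 0.0189]
tcp_rot: [-3.139, 0.611, -3.071]
contact_force: [0.1, 1.0, -0.4]
width: -0.0001
grip_force: 0.1
```

```bash
python3 rel.py
```

```text
[ 0.53791165 -0.05797991  0.01887108] [-3.13949135  0.61131061 -3.0709196 ] -6.205988415775566e-05 [ 0.1  1.  -0.4]
g [141 302] floor [ 0.6322 -0.1775] top [ 0.5522 -0.1508]
g [131 304] floor [ 0.6364 -0.186 ] top [ 0.5551 -0.1565]
g [ 25 271] floor [ 0.578  -0.2337] top [ 0.5157 -0.1887]
g [  0 252] floor [ 0.5533 -0.2342] top [ 0.499 -0.189]
g [  0 203] floor [ 0.507  -0.2065] top [ 0.4679 -0.1703]
g [ 15 179] floor [ 0.4905 -0.1906] top [ 0.4567 -0.1596]
g [110 179] floor [ 0.4905 -0.1526] top [ 0.4568 -0.134 ]
b [212 178] floor [ 0.49   -0.1116] top [ 0.4564 -0.1064]
b [224 244] floor [ 0.5442 -0.1105] top [ 0.493  -0.1056]
b [215 283] floor [ 0.5966 -0.1199] top [ 0.5282 -0.112 ]
b [134 287] floor [ 0.6034 -0.1745] top [ 0.5328 -0.1488]
b [ 97 237] floor [ 0.5369 -0.1748] top [ 0.488 -0.149]
b [114 181] floor [ 0.4918 -0.1514] top [ 0.4576 -0.1332]
b [117 178] floor [ 0.4899 -0.1495] top [ 0.4563 -0.1319]
```

>>> {"fn": "apply_moves", "kwargs": {
  "motion": [
    [0,-0.006,0,0,0,0],
    [0.001,-0.012,0,0,0,0],
    [0.001,-0.012,0,0,0,0]
  ]
}}

```text
time: 14.22
tcp_pos: [0.538, -0.0587, 0.0188]
tcp_rot: [3.14, 0.611, -3.071]
contact_force: [-0.4, 10.2, 3.2]
width: -0.0001
grip_force: 5.4
```

>>> {"fn": "apply_moves", "kwargs": {
  "motion": [
    [0,-0.005,0,0,0,0],
    [0,-0.005,0,0,0,0]
  ]
}}

```text
time: 14.48
tcp_pos: [0.5379, -0.0588, 0.0188]
tcp_rot: [3.139, 0.61, -3.071]
contact_force: [-0.6, 15.5, 4.2]
width: -0.0
grip_force: 8.0
```

Stopped against green at 10–15 N. Back off, check, and withdraw along the tool axis.

>>> {"fn": "apply_moves", "kwargs": {
  "motion": [
    [0,0.03,0,0,0,0],
    [0,0.07,0,0,0,0],
    [-0.06,0.1,0.087,0,0,0],
    [-0.14,0.1,0.2,0,0,0],
    [-0.2,0.1,0.29,0,0,0]
  ]
}}

```text
time: 15.1
tcp_pos: [0.4977, -0.0412, 0.0776]
tcp_rot: [-3.139, 0.612, -3.071]
contact_force: [0.8, -1.0, 0.5]
width: 0.0001
grip_force: 0.0
```

>>> {"fn": "apply_moves", "kwargs": {
  "motion": [
    [-0.15,0,0.03,0,0,0],
    [-0.25,0,0.1,0,0,0],
    [-0.3,0,0.2,0,0,0],
    [-0.3,0,0.25,0,0,0],
    [-0.3,0,0.25,0,0,0]
  ]
}}

```text
time: 15.72
tcp_pos: [0.4388, -0.0415, 0.1277]
tcp_rot: [-3.139, 0.613, -3.071]
contact_force: [0.3, 0.5, -0.7]
width: 0.0001
grip_force: 0.0
```

```bash
python3 rel.py
python3 - <<'E'
from h import *
c=np.load("w6.npy",allow_pickle=True).item(); save(c,"w6.png")
E
```

```text
[ 0.43877409 -0.04148039  0.12769745] [-3.13869169  0.6130182  -3.07063351] 0.00013978513252178152 [ 0.3  0.5 -0.7]
g [110 154] floor [ 0.492  -0.1904] top [ 0.4628 -0.1734]
g [155 154] floor [ 0.492 -0.153] top [ 0.4628 -0.1413]
g [167 223] floor [ 0.5997 -0.1648] top [ 0.5549 -0.1514]
g [162 223] floor [ 0.5997 -0.1702] top [ 0.5549 -0.1561]
g [105 183] floor [ 0.5304 -0.208 ] top [ 0.4957 -0.1884]
g [103 173] floor [ 0.5163 -0.2049] top [ 0.4836 -0.1857]
b [159 153] floor [ 0.4908 -0.1494] top [ 0.4618 -0.1382]
b [203 153] floor [ 0.4909 -0.1129] top [ 0.4618 -0.107 ]
b [210 223] floor [ 0.5996 -0.1181] top [ 0.5549 -0.1114]
b [154 181] floor [ 0.5275 -0.1621] top [ 0.4932 -0.1491]
b [153 172] floor [ 0.5149 -0.16  ] top [ 0.4824 -0.1474]
```

View pics/w6.png

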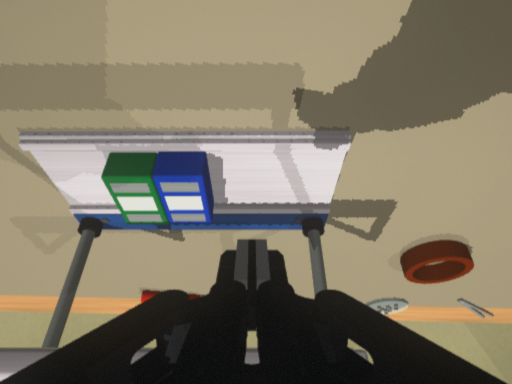

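The view shows blue (183,187) flush against green (137,187), with edges aligned at rows 153 and 223 and no gap. The gripper is clear.

```bash
python3 -c "
from h import *
print(job_done())"
```

```text
the job is handed in; nothing more can be done
None
```

The blue module lies flat in the jig lane, flush against the +y side of the green module with no visible gap. I handed the job in at about 16 s of the 51 s allowed. No verdict came back; the lamp and the bystanders were kept clear by planning, not checked by measurement at the end.

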